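Shut the bread crock and snap its catch

TASK

Push the open wooden lid of the stoneware crock down with the fingertips until it is fully shut, then push the steel bail catch at the front of the crock over its dead point so that it snaps down onto the shut lid and locks it. Only touch and push: the crock is not to be lifted, tipped or shoved from its place, the lid is not to be swung open any further, and the mug, candle, pepper shaker and spoon standing about are to be left alone.

Things in the scene. Friction and masses are not known exactly. Their poses are not given: they have to be found in the camera images.
- crock: White stoneware crock (box), 170 mm deep (x) by 220 mm wide (y), rim 100 mm high, empty, about 2.8 kg with lid and catch; loose, on rubber feet on the worktop. Origin: centre of its underside; x points from its front (catch side, toward the robot) to its back (lid hinge), z up.
- lid (a joint): Opening angle of the lid, rad: 0 shut, stop at 1.25; starts 0.55 to 0.95. Hinge axis parallel to the crock's y through its (91, 0, 103) mm. Stiff hinge (friction 0.55 N m): the lid stays where it is left; 2 to 4 N near its front edge push it down. Light wood board 172 x 222 x 14 mm; shut, its top is 114 mm above the worktop.
- lid_front (a point): Middle of the lid's front edge, on its upper face, 178 mm from the hinge axis along the board; the upper face lies 11 mm above the hinge axis (lid shut).
- catch (a joint): Angle of the bail catch, rad: 0 at its open stop, leaning 20 deg toward the robot (starts there); 0.35 upright; 1.92 locked, lying level on the shut lid. Pivot axis parallel to the crock's y through its (-106, 0, 122) mm. Over-centre spring: dead point 0.55, torque away from it up to 0.25 N m: it springs back to 0 if let go before, snaps to 1.92 after. A level push of 3 to 6 N at the bar moves it.
- catch_bar (a point): Middle of the catch's steel cross-bar: round, 13 mm thick, 52 mm long, parallel to the crock's y, 65 mm from the pivot, on two 7 mm rods at y = +-22 mm (pivots in ears at y = +-30 mm, 130 mm high). In the crock's frame x, z: open -128, 183 mm; upright -106, 187; locked -41, 122, just clear of the lid.
- mug: Cream coffee mug, 92 x 127 x 95 mm with its handle, upright, bystander. Origin: centre of its underside.
- candle: Round pillar candle, 52 mm across, 144 mm tall, upright, bystander. Origin: centre of its underside.
- pepper: Round pepper shaker, 44 mm across, 90 mm tall, upright, bystander. Origin: centre of its underside.
- spoon: Table spoon lying flat, 187 x 31 x 6 mm, bystander. Origin: centre of its underside, x along it.

How it is judged (in metres and radians):
On the way, in this order (a step that is already met when the one before it is completed fails the run):
1. the lid is fully shut while the catch is still open (value of joint lid below 0.04 rad and value of joint catch below 0.55 rad), for 0.2 s.
2. the catch has snapped over and lies locked on the shut lid (value of joint lid below 0.04 rad and value of joint catch above 1.82 rad), for 0.2 s.
At the end, for the whole second after the job is handed in: The lid is shut (within 0.04 rad) and the catch fully over (past 1.82 rad of 1.92); the crock stands level (within 0.05 rad), at rest, within 30 mm of its starting place; the mug, candle, pepper shaker and spoon lie within 30 mm of theirs (all of step 2 and distance of each of crock, mug, candle, pepper, spoon from where it was at the start of the episode below 0.03 m and angle between crock's own z axis and vertical below 0.05 rad and linear speed of crock below 0.01 m/s); the robot touches nothing.
It fails at once if the crock is lifted more than 15 mm (height (world z) of crock above 0.015 m).
It fails at once if the crock is tipped by more than 0.15 rad (angle between crock's own z axis and vertical above 0.15 rad).
It fails at once if the crock is shoved more than 40 mm (distance of crock from where it was at the start of the episode above 0.04 m).
It fails at once if the lid is lifted further open (past 1.1 rad) (value of joint lid above 1.1 rad).
It fails at once if the mug, candle, pepper shaker or spoon is moved more than 30 mm or picked up (distance of any of mug, candle, pepper, spoon from where it was at the start of the episode above 0.03 m).
It also fails if it takes over 42 s, if anything falls off the work surface, if the arm or the gripper's body presses on something with over 40 N, if the wrist force passes 120 N, or if a joint passes its speed limit or range.

ROBOT

A 6-joint arm with a two-finger parallel gripper is mounted at the origin on a cart in front of the work surface, level with it; the furniture and walls round the work are solid. World frame = base frame: x ahead of the robot, y to its left, z up, the work surface at z = 0. Lengths are in mm, angles in degrees, forces in N, time in s.
With the tool pointing down it reaches from about 350 to 975 mm from the base axis. Payload 7.1 kg.
Tool frame: the origin (TCP) lies midway between the tips of the shut fingers; the grasp point (between the pads) lies 19 mm behind it (r.hold_point_z is the distance from the TCP to the grasp point, in mm); z points along the fingers, x is the direction in which the jaws open and shut, and the axes are right-handed (so a half turn about z gives the same grasp; the last joint's range is limited). The gripper opens to 88 mm and grips with 3 to 60 N. Pads are 20 mm wide; open, the fingers measure 115 mm over their backs; the gripper's body (75 mm by 178 mm) begins 61 mm behind the grasp point.
Start: joints at [-69.156, 24.242, 93.386, -0, 62.372, -1.089], TCP at [233.466, -579.74, 222.675] pointing down, gripper open.
Joint ranges: [-172.04, 172.04], [-51.8, 120.97], [4.93, 147.93], [-75.15, 255.16], [6.16, 154.13], [-145.62, 145.62]. Speed limits (degrees/s): [136.94, 136.94, 172.46, 180, 180, 180].

INTERFACE

Orientations are given as [roll, pitch, yaw] about the fixed x, y, z axes, in that order (R = Rz(yaw) Ry(pitch) Rx(roll)).
In Python, from plant import monitor, cams, finish_job, r gives the robot as it stands.
- The arm moves only by the tool carry_out, never from a script. Its argument "steps" is a list of rows, each a list of 4 numbers: the shift along the tool's x, y, z in mm, then the turn about the tool's z in degrees. In form: [[tx, ty, tz, turn], ...]. A call has 1 to 8 rows; each row is the pose to reach, as a shift and turn from the pose commanded when the call began, along the tool's axes at that moment; what a row does not reach only later rows make up. A row lasts 1/12 s, in which the tool goes at most 41.7 mm and 7.16 degrees, less where a joint would pass 70% of its speed; a pose out of reach is approached as far as the arm can. A call with a gripper value outside its range is refused whole. "hand" is the closure in counts, from 0 (fully open) to 255 (shut), set as the call begins (left out, the last holds). The fingers move at their own pace and stop on an object; the grip force is fixed at half the most. Time passes only in rows, so rows that repeat a pose let the fingers close. It gives the time, the measured TCP pose, the force and the opening at its end, in the units of the state.
- monitor.get_obs(): the state, without advancing time (a new reading comes with each control period).
- cams.get_image(name): name is "scene" or "top" or "wrist"; returns a dict with "pixels" (400x640x3 uint8, red, green, blue), "z_map" (400x640 float32, mm along the optical axis (not along the pixel's ray), 0 where there is no reading), "mtx" (3x3 intrinsics, pixels), "world_to_cam" (4x4, takes a point from world to camera coordinates); the wrist camera has in their place "tool_from_camera" (4x4, takes a point from camera to tool coordinates, whose origin is the TCP and whose axes are the tool frame's). Camera axes: x right, y up, looking along -z (the intrinsics and any distortion apply to the point x, -y, -z); pixel columns grow to the right and rows downward; lengths in mm; the calibration is good to about 2 mm. A picture is of the moment at which its call begins: read the wrist's pose just before it.
- finish_job(): hands the job in, once; it reports no verdict.
The state is a dict: "clock": time; "joints": joint angles; "qvel": joint speeds; "effort": joint torques, N m; "tool_pos": TCP position; "tcp_rot": TCP orientation; "ft_force": force on the tool from outside, world axes, zero at the start; "wrist_torque": the same for the moment, N m; "grip_width": opening from 0.0 (shut) to 1.0 (fully open).
Only numpy, scipy, OpenCV 4.12 (cv2) and the standard library are available. Lean on these libraries where they do the work, as an engineer would, in place of code of your own. Each camera call takes 0.05 s, during which the arm holds its last target. There are 200 camera calls.

## Working session

There is one attempt and no reset: what is moved stays moved. The work goes in short steps, Python scripts to look and compute and a tool call to move; the robot and the scene stay as the last step left them, time stands still between calls to the robot, and variables do not carry over. Pictures are saved under pics/ and viewed, about 8 in all and at most 12, crops included, and the job is handed in when it is done.

Besides the shell and the picture viewer there is one more tool, called as name([rows], argument=value, ...), one row to a line, values as JSON. carry_out: Moves the arm, as the interface text tells. Its arguments: {"type":"object","properties":{"steps":{"type":"array"},"hand":{"type":"number"}},"required":["steps"]}

```bash
mkdir -p pics; ls; python3 - <<'E'
from plant import monitor,cams
import cv2,numpy as np
o=monitor.get_obs();print({k:np.round(v,3) for k,v in o.items()})
for n in("scene","top"):
    d=cams.get_image(n);cv2.imwrite(f"pics/{n}0.png",d["pixels"][:,:,::-1]);np.savez(f"{n}0.npz",**d);print(n,d["mtx"],d["world_to_cam"])
E
```

```text
pics
{'clock': np.float64(0.0), 'joints': array([-6.9155e+01,  2.4283e+01,  9.3432e+01, -1.0000e-03,  6.2372e+01,
       -1.0890e+00]), 'qvel': array([-0.04 , -0.057, -0.01 ,  0.031,  0.073, -0.023]), 'effort': array([ 2.0000e-03, -5.4461e+01, -2.7367e+01,  6.5000e-02,  2.3000e-02,
       -0.0000e+00]), 'tool_pos': array([ 233.283, -579.234,  221.919]), 'tcp_rot': array([-1.79999e+02,  8.60000e-02, -6.80650e+01]), 'ft_force': array([ 0.013, -0.677,  0.267]), 'wrist_torque': array([ 0.017, -0.009, -0.048]), 'grip_width': np.float64(1.002)}
scene [[446.27027404   0.         321.95493441]
 [  0.         446.27027404 197.12999014]
 [  0.           0.           1.        ]] [[-7.03814741e-01 -7.10380126e-01  2.21068224e-03  3.96248758e+02]
 [ 4.09022250e-01 -4.02693755e-01  8.18864176e-01 -3.50904292e+02]
 [-5.80814608e-01  5.77232896e-01  5.73983079e-01 -1.09809840e+03]
 [ 0.00000000e+00  0.00000000e+00  0.00000000e+00  1.00000000e+00]]
top [[383.16446864   0.         315.28737453]
 [  0.         383.16446864 196.31829944]
 [  0.           0.           1.        ]] [[-3.25770110e-02 -9.99457245e-01 -4.89432453e-03  1.60514262e+01]
 [ 9.77192026e-01 -3.28786546e-02  2.09796898e-01 -5.67703232e+02]
 [-2.09843948e-01  2.05186096e-03  9.77732738e-01 -1.35116134e+03]
 [ 0.00000000e+00  0.00000000e+00  0.00000000e+00  1.00000000e+00]]
```

View pics/scene0.png

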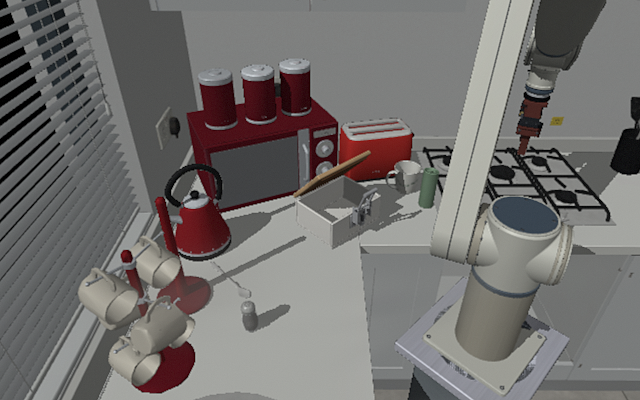

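View pics/top0.png

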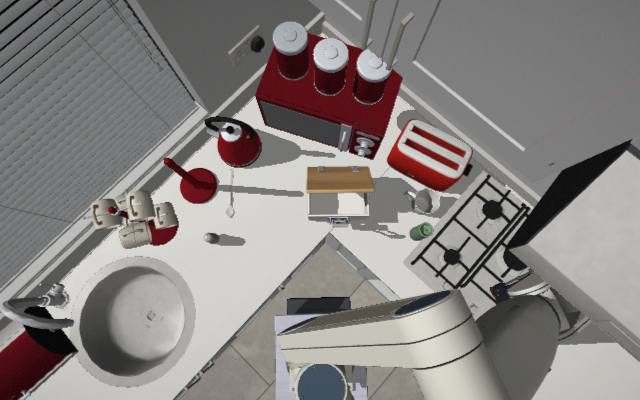

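The scene view shows the crock around (338,212) with its lid open, the mug at (405,177) and the green candle at (428,187). The top view shows the crock around (338,200), the wood lid at (340,179), the catch at (340,221), the mug at (425,203), the candle at (421,231), the pepper shaker at (211,238) and the spoon at (231,195).

```bash
cat > h.py <<'E'
import numpy as np,cv2
def pts(d):
    "world xyz per pixel from the depth map"
    z=d["z_map"];K=d["mtx"];v,u=np.mgrid[:400,:640]
    c=np.stack([(u-K[0,2])*z/K[0,0],-(v-K[1,2])*z/K[1,1],-z,np.ones_like(z)],-1)
    P=(c@np.linalg.inv(d["world_to_cam"]).T)[...,:3]; P[z==0]=np.nan
    return P
E
python3 - <<'E'
from h import *
T=np.load("top0.npz");S=np.load("scene0.npz")
np.set_printoptions(precision=1,suppress=True)
for n,d,(a,b,c,e) in(("top",T,(160,230,300,378)),("scene",S,(145,250,290,385))):
    P=pts(d);R=P[a:b,c:e].reshape(-1,3);px=d["pixels"][a:b,c:e]
    hsv=cv2.cvtColor(px,cv2.COLOR_RGB2HSV).reshape(-1,3)
    wood=(hsv[:,0]>8)&(hsv[:,0]<25)&(hsv[:,1]>90)
    W=R[wood];W=W[np.isfinite(W).all(1)&(W[:,2]>80)&(W[:,2]<270)];print(n,"wood",len(W),W.min(0),W.max(0))
    ctr=np.median(W,0);u,s,vt=np.linalg.svd(W-ctr,full_matrices=False);r=abs((W-ctr)@vt[2]);W=W[r<8];print("normal",vt[2])
    rim=R[(~wood)&(abs(R[:,2]-100)<8)];print("rim",len(rim),cv2.minAreaRect(rim[:,:2].astype(np.float32)),rim.min(0),rim.max(0))
    hi=R[(~wood)&(R[:,2]>150)&(R[:,2]<195)];print("bar",len(hi),np.nanmedian(hi,0),hi.min(0) if len(hi) else'',hi.max(0) if len(hi) else'')
P=pts(T)
for nm,(a,b,c,e) in dict(mug=(185,217,405,442),candle=(220,244,408,436),kettle=(115,165,205,262),micro=(90,160,255,385),toaster=(115,195,385,475)).items():
    R=P[a:b,c:e].reshape(-1,3);R=R[R[:,2]>40];print(nm,np.nanpercentile(R,[2,50,98],axis=0).tolist())
for n,d,(a,b,c,e) in(("top",T,(155,240,295,445)),("scene",S,(140,255,285,445))):
    cv2.imwrite(f"pics/{n}c.png",cv2.resize(d["pixels"][a:b,c:e,::-1],None,fx=5,fy=5,interpolation=cv2.INTER_CUBIC))
E
```

```text
top wood 1594 [ 538.8 -193.7  116.3] [663.8  23.9 243.8]
normal [ 0.7 -0.   0.7]
rim 277 ((525.7470092773438, -84.04804229736328), (217.3514404296875, 87.27215576171875), 88.06623077392578) [ 481.5 -192.5   92.1] [573.   25.5 106.5]
bar 76 [444.7 -83.8 187.1] [ 437.5 -195.2  150.5] [637.6 -32.4 193. ]
scene wood 641 [ 539.2 -336.2  117.8] [665.4  33.4 243.6]
normal [-0.7  0.  -0.7]
rim 933 ((628.74462890625, -170.90444946289062), (324.6487121582031, 432.5948791503906), 4.890729904174805) [ 460.2 -387.3   92. ] [805.4  34.7 108. ]
bar 739 [ 729.8 -137.1  171.7] [ 436.8 -383.3  150.1] [782.8  30.6 194.9]
mug [[489.0217256984047, -462.3443224161663, 41.382200182465425], [551.510517584584, -420.61912092277237, 75.48488637937885], [593.9630845021709, -339.0534997919168, 97.27268263150351]]
candle [[391.25118614367665, -426.3560356909477, 42.11435658607524], [419.39207464639566, -367.3493439360002, 131.62504526312932], [444.6841142063824, -349.82480892086056, 145.30858172912733]]
kettle [[715.578062629539, 210.19753183330243, 43.11413501349557], [772.3913758529716, 281.9003569217997, 137.02203349751062], [879.5774110943444, 391.54525755531927, 278.7542345090103]]
micro [[717.4452509518479, -229.49820109945813, 50.09530586737602], [816.7826088839823, -66.20511348564142, 260.7392449131087], [884.2135239577105, 182.11316565832593, 326.0997379839966]]
toaster [[570.8248349183117, -588.7358903082023, 47.878211938528], [684.3694871386945, -414.8881171897382, 172.91369578442595], [851.3553140697809, -285.8227062091246, 640.8994907507487]]
```

View pics/topc.png

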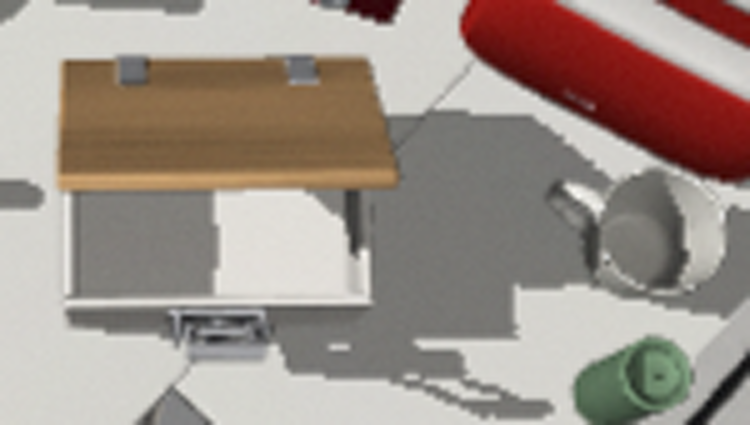

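```bash
python3 - <<'E'
from h import *
np.set_printoptions(precision=1,suppress=True)
for n in("top","scene"):
    d=np.load(n+"0.npz");P=pts(d).reshape(-1,3);hsv=cv2.cvtColor(d["pixels"],cv2.COLOR_RGB2HSV).reshape(-1,3)
    wood=(hsv[:,0]>8)&(hsv[:,0]<25)&(hsv[:,1]>90)
    B=P[(~wood)&(P[:,0]>420)&(P[:,0]<470)&(abs(P[:,1]+84)<60)&(P[:,2]>175)&(P[:,2]<195)]
    print(n,"bar",len(B),B.mean(0),np.percentile(B,[3,97],axis=0))
    F=P[(P[:,0]>450)&(P[:,0]<510)&(P[:,1]>-190)&(P[:,1]<22)&(P[:,2]>20)&(P[:,2]<90)]
    # front face
    for lo,hi in((-180,-150),(-20,15)):
        g=F[(F[:,1]>lo)&(F[:,1]<hi)];print(" face",lo,len(g),np.percentile(g[:,0],[5,25,50,75]) if len(g) else'')
    R=P[(~wood)&(abs(P[:,2]-100)<5)&(P[:,0]>470)&(P[:,0]<505)&(P[:,1]>-200)&(P[:,1]<35)]
    for lo,hi in((-190,-130),(-50,20)):
        g=R[(R[:,1]>lo)&(R[:,1]<hi)];print(" rim",lo,len(g),np.percentile(g[:,:2],[5,50,95],axis=0).tolist() if len(g) else'')
    W=P[wood&(P[:,0]>520)&(P[:,0]<690)&(P[:,1]>-205)&(P[:,1]<40)&(P[:,2]>110)]
    for _ in range(4):
        c=W.mean(0);nn=np.linalg.svd(W-c,full_matrices=False)[2][2];nn*=np.sign(nn[2]);rr=(W-c)@nn;W=W[abs(rr)<max(3,1.5*rr.std())]
    th=np.arccos(nn[2]);print(" lid n",nn.round(3),"th",th.round(3),"yaw",np.degrees(np.arctan2(nn[1],nn[0])),"y range",np.percentile(W[:,1],[1,99]),"len",len(W))
    # plane: n.(p-h)=11 with h at z=103 -> hinge x at y=-84
    hx=(nn@c-11-nn[1]*-84-nn[2]*103)/nn[0];print(" hinge x",hx,"origin x",hx-91)
E
```

```text
top bar 61 [443.  -81.1 187.6] [[ 437.8 -103.8  183. ]
 [ 448.8  -57.6  192.8]]
 face -180 23 [483.1 483.3 483.8 484. ]
 face -20 27 [486.7 487.4 487.9 488.1]
 rim -190 38 [[483.87564036359765, -187.30632890673397], [489.44090896752607, -164.2727664731564], [500.31992018759394, -133.73889938463455]]
 rim -50 47 [[486.9687640976309, -45.44530551317169], [490.52536753901694, -17.292300410089002], [494.89286277353784, 13.680103118359646]]
 lid n [ 0.7 -0.   0.7] th 0.819 yaw -1.45133082429147 y range [-190.7   23.5] len 1414
 hinge x 661.869386749222 origin x 570.869386749222
scene bar 67 [442.7 -72.4 187.1] [[437.2 -99.5 179.5]
 [449.7 -49.8 191.3]]
 face -180 100 [484.3 486.  486.9 487.7]
 face -20 146 [488.2 490.  490.9 491.9]
 rim -190 35 [[485.2364500442128, -183.04183459217577], [489.8138522149742, -172.7368252670367], [501.64451717242605, -147.96992893053874]]
 rim -50 70 [[472.8708931884086, -47.840840492545645], [490.7253505458881, -21.026974329814152], [498.03157558038424, 17.233403015574396]]
 lid n [ 0.8 -0.   0.6] th 0.89 yaw -3.2693944337288277 y range [-174.2   31.7] len 353
 hinge x 634.2020445198568 origin x 543.2020445198568
```

The measurements agree with the given sizes: crock origin about (571, -82), yaw about -1.5°, lid about 0.82 rad, and the bar near x 443, y -81, z 183. The crop shows the crock's front rim at row 298, the catch at (220,330), and the mug and candle well to the right. I'll travel with shut fingers and turn the jaw axis parallel to the crock's y.

carry_out([
  [-22,-33,0,3],
  [-45,-66,0,6],
  [-68,-99,0,9],
  [-90,-131,0,12],
  [-113,-164,-15,15],
  [-136,-197,-30,18],
  [-158,-230,-45,21],
  [-181,-264,-60,23.4],
], hand=255)

```text
clock: 0.77
tool_pos: [408.4, -315.5, 281.3]
tcp_rot: [180.0, 0.0, -91.6]
ft_force: [0.6, -1.2, 0.4]
grip_width: 0.431
```

```bash
cat > mv.py <<'E'
import sys,numpy as np
from plant import monitor
from scipy.spatial.transform import Rotation as R
o=monitor.get_obs();p=np.array(o["tool_pos"]);M=R.from_euler("xyz",o["tcp_rot"],degrees=True).as_matrix()
O=np.array([571,-82,0]);C=R.from_euler("z",-1.5,degrees=True).as_matrix()
np.set_printoptions(precision=1,suppress=True)
print("t",o["clock"],"tcp",p,"rot",o["tcp_rot"],"F",o["ft_force"],"grip",o["grip_width"],"crock-frame tcp",C.T@(p-O))
for a in sys.argv[1:]:
    t=O+C@np.array(eval(a),float);print(a,"shift",M.T@(t-p))
E
python3 mv.py "(5,0,275)"
```

```text
t 0.7667 tcp [ 408.4 -315.5  281.3] rot [180.    0.  -91.6] F [ 0.6 -1.2  0.4] grip 0.43126590918457747 crock-frame tcp [-156.4 -237.7  281.3]
(5,0,275) shift [-238.  -160.9    6.3]
```

carry_out([
  [-30,-20,0,0],
  [-62,-42,0,0],
  [-95,-64,0,0],
  [-128,-86,0,0],
  [-161,-108,0,0],
  [-194,-130,0,0],
  [-220,-148,3,0],
  [-238,-160.9,6,0],
])

```text
clock: 1.43
tool_pos: [576.2, -80.8, 274.6]
tcp_rot: [-180.0, 0.0, -91.4]
ft_force: [0.8, 0.4, 0.4]
grip_width: 0.005
```

```bash
python3 - <<'E'
from plant import monitor,cams
import cv2,numpy as np
from h import *
for n in("scene","top"):
    d=cams.get_image(n);np.savez(f"{n}1.npz",**d)
    a,b,c,e=(60,260,230,470) if n=="scene" else (120,260,260,440)
    cv2.imwrite(f"pics/{n}1.png",cv2.resize(d["pixels"][a:b,c:e,::-1],None,fx=3,fy=3))
E
python3 mv.py
```

```text
t 1.5333 tcp [576.1 -80.8 273.9] rot [180.    0.  -91.3] F [-0.6 -1.   0.6] grip 0.006827195364678889 crock-frame tcp [  5.    1.4 273.9]
```

View pics/scene1.png

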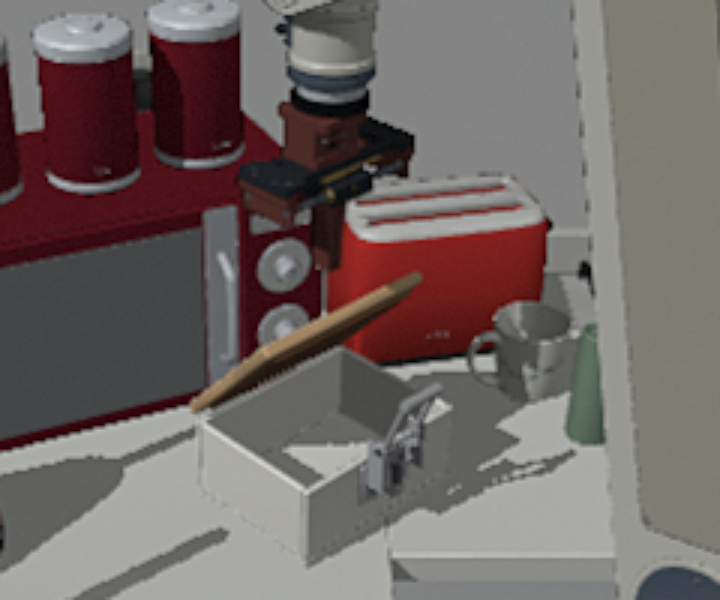

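The scene crop shows the shut fingers at about (327,260) above the open lid, with the wide body across the crock. I'm going down onto the lid and following its arc.

carry_out([
  [0,0,20,0],
  [0,0,38,0],
  [0,0,46,0],
  [0,0,52,0],
  [3,5,57,0],
  [3,9,62,0],
  [3,14,67,0],
  [3,18,72,0],
])

```text
clock: 2.2
tool_pos: [556.5, -86.6, 203.1]
tcp_rot: [-179.9, -0.0, -91.5]
ft_force: [1.2, -1.7, 2.1]
grip_width: 0.002
```

```bash
python3 mv.py "(-46,0,144)" "(-51.5,0,114)"
```

```text
t 2.2 tcp [556.5 -86.6 203.1] rot [-179.9   -0.   -91.5] F [ 1.2 -1.7  2.1] grip 0.0022899085983837096 crock-frame tcp [-14.4  -5.  203.1]
(-46,0,144) shift [-5.  31.7 59.1]
(-51.5,0,114) shift [-5.1 37.2 89.1]
```

carry_out([
  [-1,6,8,0],
  [-2,12,17,0],
  [-3,17,26,0],
  [-4,22,35,0],
  [-5,26,44,0],
  [-5,30,53,0],
  [-5,33,62,0],
  [-5,35,70,0],
])

```text
clock: 2.87
tool_pos: [521.5, -79.9, 131.7]
tcp_rot: [180.0, 0.0, -91.5]
ft_force: [1.6, -0.1, 1.5]
grip_width: 0.007
```

```bash
python3 mv.py "(-51.5,0,114)"
```

```text
t 2.8667 tcp [521.5 -79.9 131.7] rot [180.    0.  -91.5] F [ 1.6 -0.1  1.5] grip 0.006633499351670893 crock-frame tcp [-49.6   0.8 131.7]
(-51.5,0,114) shift [ 0.8  1.9 17.7]
```

carry_out([
  [0,1,5,0],
  [0,2,9,0],
  [0,2,12,0],
  [0,2,14,0],
  [0,2,16,0],
  [0,2,17,0],
  [0,2,18,0],
  [0,2,18,0],
])

```text
clock: 3.53
tool_pos: [520.0, -80.2, 114.8]
tcp_rot: [-180.0, -0.0, -91.5]
ft_force: [0.2, -0.2, -0.1]
grip_width: 0.004
```

carry_out([
  [0,0,1,0],
  [0,0,2,0],
  [0,0,3,0],
  [0,0,3,0],
])

```text
clock: 3.87
tool_pos: [520.3, -80.2, 114.1]
tcp_rot: [-180.0, -0.0, -91.5]
ft_force: [-7.8, 2.7, 25.1]
grip_width: 0.005
```

The lid met its stop at z 114.1 with 25 N, which matches the given 114 mm. Next I lift, step back over the bar and come down in front of it.

carry_out([
  [0,0,-15,0],
  [0,0,-50,0],
  [0,0,-90,0],
  [0,0,-125,0],
  [0,30,-130,0],
  [0,65,-130,0],
  [0,100,-130,0],
  [0,128,-130,0],
])

```text
clock: 4.53
tool_pos: [389.9, -76.6, 241.9]
tcp_rot: [-180.0, -0.0, -91.5]
ft_force: [0.4, -0.1, -0.4]
grip_width: 0.005
```

```bash
python3 - <<'E'
from plant import monitor,cams
from h import *
np.set_printoptions(precision=1,suppress=True)
for n in("scene","top"):
    d=cams.get_image(n);P=pts(d).reshape(-1,3)
    hsv=cv2.cvtColor(d["pixels"],cv2.COLOR_RGB2HSV).reshape(-1,3)
    wood=(hsv[:,0]>8)&(hsv[:,0]<25)&(hsv[:,1]>90)&(abs(P[:,0]-570)<120)&(abs(P[:,1]+82)<115)&(P[:,2]>90)&(P[:,2]<190)
    W=P[wood];print(n,"lid z for x<530, x>600",np.median(W[W[:,0]<530,2]),np.median(W[W[:,0]>600,2]),np.percentile(W,[2,98],axis=0))
    B=P[(P[:,0]>420)&(P[:,0]<475)&(abs(P[:,1]+82)<50)&(P[:,2]>172)&(P[:,2]<195)];print(" bar",len(B),B.mean(0),np.percentile(B,[3,97],axis=0))
    a,b,c,e=(60,260,230,470) if n=="scene" else (120,260,260,440)
    cv2.imwrite(f"pics/{n}2.png",cv2.resize(d["pixels"][a:b,c:e,::-1],None,fx=3,fy=3))
E
python3 mv.py "(-172,0,172)"
```

```text
scene lid z for x<530, x>600 115.05943674273578 115.06465788124626 [[ 488.8 -182.6  110.6]
 [ 650.9   30.   118.7]]
 bar 70 [442.9 -72.4 186.4] [[438.6 -99.9 174.7]
 [449.7 -50.1 191.6]]
top lid z for x<530, x>600 113.81236111950568 113.65427193574692 [[ 496.7 -189.3  108. ]
 [ 650.5   21.2  119.4]]
t 4.6333 tcp [388.1 -76.4 241.6] rot [179.9   0.  -91.5] F [ 0.2 -0.7 -0.1] grip 0.00680381652433862 crock-frame tcp [-183.     0.8  241.6]
(-172,0,172) shift [  0.8 -11.1  69.6]<stdin>:9: RuntimeWarning: Mean of empty slice.
  ret = um.true_divide(
Traceback (most recent call last):
IndexError: index -1 is out of bounds for axis 0 with size 0
```

View pics/scene2.png

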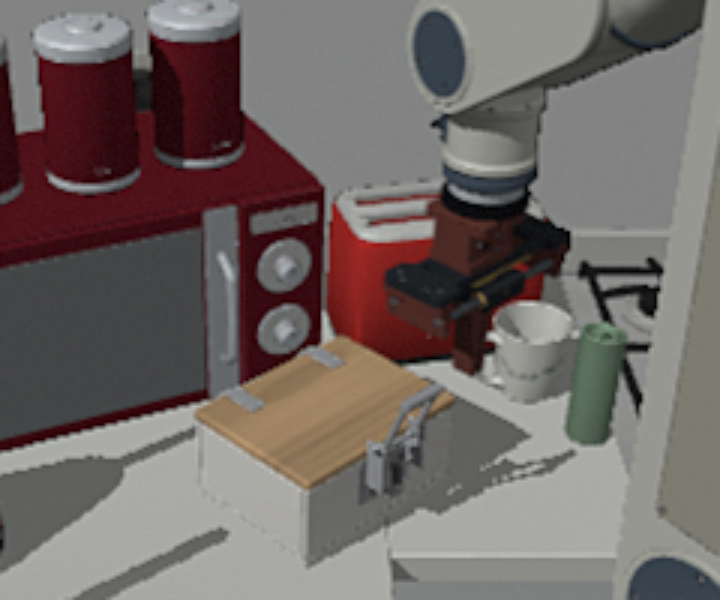

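The lid now lies flat (114–115 mm front and back). The catch is still open, with its bar near (420,395), and the fingers are in front of it at (467,365). I'll go down to z 172 and push level.

carry_out([
  [0,0,30,0],
  [0,0,55,0],
  [0,0,70,0],
  [0,-8,70,0],
  [0,-18,70,0],
  [0,-26,70,0],
  [0,-32,70,0],
  [0,-36,70,0],
])

```text
clock: 5.3
tool_pos: [429.3, -77.9, 172.7]
tcp_rot: [-180.0, -0.0, -91.4]
ft_force: [-4.7, 0.7, 3.9]
grip_width: 0.005
```

```bash
python3 mv.py "(-92,0,172)"
```

```text
t 5.3 tcp [429.3 -77.9 172.7] rot [-180.    -0.   -91.4] F [-4.7  0.7  3.9] grip 0.004817759610057956 crock-frame tcp [-141.8    0.4  172.7]
(-92,0,172) shift [  0.4 -49.8   0.7]
```

carry_out([
  [0,-6,0,0],
  [0,-12,0,0],
  [0,-18,0,0],
  [0,-24,0,0],
  [0,-30,0,0],
  [0,-36,0,0],
  [0,-43,0,0],
  [0,-48,0,0],
])

```text
clock: 5.97
tool_pos: [477.3, -79.1, 172.0]
tcp_rot: [-179.9, -0.0, -91.5]
ft_force: [-0.5, -0.3, 0.2]
grip_width: 0.005
```

```bash
python3 mv.py
```

```text
t 5.9667 tcp [477.3 -79.1 172. ] rot [-179.9   -0.   -91.5] F [-0.5 -0.3  0.2] grip 0.004573588128717032 crock-frame tcp [-93.7   0.4 172. ]
```

The force has dropped to zero, so the catch seems to have snapped over. I'm backing off level, then up, and will look.

carry_out([
  [0,15,-10,0],
  [0,40,-30,0],
  [0,65,-60,0],
  [0,75,-90,0],
  [0,75,-110,0],
  [0,75,-110,0],
  [0,75,-110,0],
  [0,75,-110,0],
])

```text
clock: 6.63
tool_pos: [400.9, -77.0, 281.1]
tcp_rot: [180.0, 0.0, -91.5]
ft_force: [-0.9, 0.2, -0.0]
grip_width: 0.008
```

```bash
python3 mv.py; python3 - <<'E'
from plant import cams
from h import *
np.set_printoptions(precision=1,suppress=True)
d=cams.get_image("scene");P=pts(d);Q=P.reshape(-1,3)
hsv=cv2.cvtColor(d["pixels"],cv2.COLOR_RGB2HSV).reshape(-1,3)
m=(Q[:,0]>480)&(Q[:,0]<600)&(abs(Q[:,1]+82)<60)&(Q[:,2]>117)&(Q[:,2]<200)&(hsv[:,1]<60)
B=Q[m];print("bar pts",len(B),np.percentile(B,[3,50,97],axis=0))
old=pts(np.load("scene0.npz"))
for nm,(a,b,c,e) in dict(crockface=(205,245,300,335),mug=(155,195,385,420),candle=(165,210,415,440),pepper=(298,335,238,262),spoon=(260,300,210,253)).items():
    r=[np.nanmedian(X[a:b,c:e].reshape(-1,3),0) for X in(old,P)];print(nm,r[0],r[1],r[1]-r[0])
cv2.imwrite("pics/s3.png",cv2.resize(d["pixels"][120:260,270:450,::-1],None,fx=4,fy=4))
E
```

```text
t 6.6333 tcp [400.9 -77.  281.1] rot [180.    0.  -91.5] F [-0.9  0.2 -0. ] grip 0.007938422443484932 crock-frame tcp [-170.2    0.5  281.1]
bar pts 109 [[ 481.  -102.2  120.5]
 [ 523.5  -73.1  126.5]
 [ 535.4  -48.2  131.3]]
crockface [580.2  29.3  34.4] [555.6  29.9  63.3] [-24.6   0.5  28.8]
mug [ 556.2 -398.4   59.2] [ 548.7 -392.5   60.3] [-7.5  5.9  1.1]
candle [ 427.5 -368.9   42.8] [ 427.7 -369.3   41.6] [ 0.3 -0.4 -1.2]
pepper [427.3 385.1   7.5] [427.5 385.3   8.7] [0.2 0.1 1.2]
spoon [602.9 323.3   1.5] [603.  322.4   1.6] [ 0.1 -0.9  0.1]
```

View pics/s3.png

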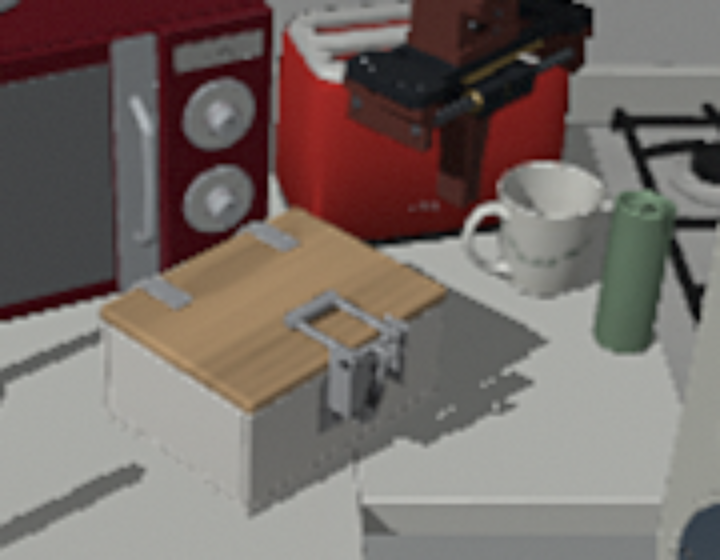

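The crop shows the bail lying flat on the lid at about (345,320). The bar is at x about 530 and z about 122, which is the locked position. The crock-face figure mixes in pixels from inside the open crock, so I'll do one clean check on the front face before handing in.

```bash
python3 - <<'E'
from plant import cams,finish_job,monitor
from h import *
np.set_printoptions(precision=1,suppress=True)
for d in(np.load("scene0.npz"),cams.get_image("scene")):
    Q=pts(d).reshape(-1,3)
    F=Q[(Q[:,2]>20)&(Q[:,2]<90)&(Q[:,0]>475)&(Q[:,0]<500)]
    S=Q[(Q[:,2]>20)&(Q[:,2]<80)&(Q[:,0]>510)&(Q[:,0]<640)&(Q[:,1]>15)&(Q[:,1]<45)]
    print("front x",[np.median(F[(F[:,1]>a)&(F[:,1]<b),0]) for a,b in((-180,-150),(-20,15))],"left side y",np.median(S[:,1]))
print(monitor.get_obs()["ft_force"]);print(finish_job())
E
```

```text
front x [np.float64(486.89464413199397), np.float64(490.8729497826712)] left side y 29.881564607162318
front x [np.float64(486.96721919077015), np.float64(490.71591626660177)] left side y 29.870065927688074
[0.3 0.6 0.4]
the job is handed in; nothing more can be done
None
```

I pushed the lid shut with closed fingertips, following its arc, then pushed the bail level from the front. It snapped over its dead point and locked. I backed the arm off and handed the job in at about 6.7 s; the hand-in gave no verdict.

- **Lid:** it met its stop at 114 mm with about 25 N on the fingers. It measured level afterwards, 115 mm at front and back, with the catch still open at that point.
- **Catch:** the bar reads about x 530, z 122 mm, its locked position, and the picture shows it lying flat on the lid.
- **Crock:** the front and side faces agree with the start to within 0.2 mm.
- **Bystanders:** the candle, pepper shaker and spoon agree to within about 1 mm. The mug figure shifted by up to 7 mm in a coarse box median that also takes in background. I did not measure the mug separately, but it looks in place and the arm never went near it.
- **Robot:** clear of everything, with under 1 N on the wrist.
- **Checks that failed or disagreed:**
  - An early lid fit from the scene camera gave 0.89 rad and the wrong hinge position. I used the top-camera fit (0.82 rad), which matched the bar and crock faces.
  - The top-camera part of one check found no bar points and stopped with an error; the scene camera covered it.
  - A first crock-face comparison was spoiled by pixels from inside the open crock, so I redid it.

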